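Dry dip of the copper measuring pot

TASK

Take the blue-handled dip rod out of its wooden stand and lower it, keeping it in your grip, into the copper pot until its brass foot bottoms out. Hold it there for two seconds, upright and pressed lightly on the bottom, while the dry dip is read; then let go, draw the gripper clear and leave the rod in the pot. Leave both pots and the white cup standing where they are.

Things in the scene. Friction and masses are not known exactly. Their poses are not given: they have to be found in the camera images.
- dip_rod: Loose upright rod, 150 mm long, about 170 g. Origin: centre of its foot's underside; z up the rod. Brass foot 20 mm wide, 14 mm high; steel stem 10 mm; round blue handle, 24 mm wide, 100 to 150 mm above the origin: grip it from above. Starts upright in a fixed pale wooden stand (130 x 80 x 40 mm high), foot 25 mm deep in a 24 mm hole: lift straight up 30 mm or more before moving sideways.
- copper_pot: The copper-coloured pot to dip, loose, about 2.2 kg: a 90 mm high tube of 56 mm outer diameter on a round flange 90 mm wide; the lip flares slightly to 64 mm. Origin: centre of its underside on the table; z up. Its round well, open at the top, is 44 mm wide, on the pot's axis, and 75 mm deep: its flat hard bottom lies 15 mm above the origin.
- steel_pot: Bystander: a pot of the same shape and size in grey steel, loose. Origin: centre of its underside. The two pots and the white cup stand in any order in a row to the left of the rod's stand, as the robot sees it.
- white_cup: Bystander: open white ceramic cup without a handle, 84 mm wide and 85 mm high, about 0.6 kg. Origin: centre of its underside. Also there, but not listed: a clip-top glass jar (105 mm high) beyond the work and a glass bottle with a blue cap (190 mm high) on the robot's right, both clear of the straight way from stand to pots.
There are look-alikes about, which are no part of the job. What is shaped like the dip_rod but green or red is not meant.

How it is judged:
By the outcome, as a careful person would: the job done as asked, in the order asked, and still so for the second after the job is handed in, with the robot touching nothing.
It also fails if it takes over 51 s, if anything falls off the work surface, if the arm or the gripper's body presses on something with over 40 N, if the wrist force passes 120 N, or if a joint passes its speed limit or range.

ROBOT

A 6-joint arm with a two-finger parallel gripper is mounted at the origin on the work surface. World frame = base frame: x ahead of the robot, y to its left, z up, the work surface at z = 0. Lengths are in m, angles in rad, forces in N, time in s.
With the tool pointing down it reaches from about 0.3 to 0.875 m from the base axis. Payload 6.4 kg.
Tool frame: the origin (TCP) lies on the centre line of the jaws, within the pads' length; the fingertips stand 25 mm ahead of it and the grasp point (between the pads) lies 6 mm ahead of it (ctrl.tip_reach is the distance from the TCP to the fingertips, in m); z points along the fingers, y is the line along which they close (so a half turn about z gives the same grasp; the last joint's range is limited). The gripper opens to 85 mm and grips with 20 to 120 N. Pads are 22 mm wide; open, the fingers measure 114 mm over their backs; the gripper's body (76 mm by 85 mm) begins 54 mm behind the grasp point. The pads swing forward as they close: fully open they stand 13 mm farther back than shut.
Start: joints at [0.951, 0.181, 1.607, -0, 1.354, -0.206], TCP at [0.231, 0.526, 0.256] pointing down, gripper open.
Joint ranges: [-2.99, 2.99], [-0.89, 2.07], [0.3, 2.58], [-1.14, 4.28], [0, 2.63], [-3.12, 3.12]. Speed limits (rad/s): [2.57, 2.57, 3.01, 3.14, 3.14, 3.14].

INTERFACE

Orientations are given as a unit quaternion [w, x, y, z].
In Python, from bench import ctrl gives the robot as it stands.
- The arm moves only by the tool servo_tool, never from a script. Its argument "motion" is a list that holds one entry, the list of rows, each a list of 5 numbers: the shift along the tool's x, y, z in cm, then the turn about the tool's z in degrees, then the closure, from -1 (fully open) to 1 (shut). In form: [[[dx, dy, dz, twist, claw], ...]]. A call has 1 to 5 rows; each row is the pose to reach, as a shift and turn from the pose commanded when the call began, along the tool's axes at that moment; what a row does not reach only later rows make up. A row lasts 1/10 s, in which the tool goes at most 50 mm and 8.59 degrees, less where a joint would pass 70% of its speed; a pose out of reach is approached as far as the arm can. A call with a gripper value outside its range is refused whole. The fingers move at their own pace and stop on an object; the grip force is fixed at half the most. Time passes only in rows, so rows that repeat a pose let the fingers close. It gives the time, the measured TCP pose, the force, the opening and the grip force at its end, in the units of the state.
- ctrl.get_obs(): the state, without advancing time (a new reading comes with each control period).
- ctrl.camera(name): name is "scene" or "top" or "wrist"; returns a dict with "pixels" (400x640x3 uint8, red, green, blue), "depth" (400x640 float32, m along the optical axis (not along the pixel's ray), 0 where there is no reading), "fx", "fy", "cx", "cy" (pixels), "k1" (the pictures are not rectified: a ray, as slopes to the right and down, at radius r is drawn at 1 + k1 r^2 times it, then the intrinsics apply), "R" (3x3) and "t" (3): a world point X has camera coordinates R X + t; the wrist camera has in their place "hand_eye" (4x4, takes a point from camera to tool coordinates, whose origin is the TCP and whose axes are the flange's). Camera axes: x right, y down, z forward; pixel columns grow to the right and rows downward; lengths in m; the calibration is good to about 2 mm. A picture is of the moment at which its call begins: read the wrist's pose just before it.
- ctrl.hand_in(): hands the job in; it is judged then, once.
The state is a dict: "time_s": time; "q": joint angles; "dq": joint speeds; "joint_efforts": joint torques, N m; "eef_pos": TCP position; "eef_rot": TCP orientation; "wrist_force": force on the tool from outside, world axes, zero at the start; "torque": the same for the moment, N m; "opening": opening from 0.0 (shut) to 1.0 (fully open); "grasp_force": force on a finger pad.
Only numpy, scipy, OpenCV 4.12 (cv2) and the standard library are available. Lean on these libraries where they do the work, as an engineer would, in place of code of your own. Each camera call takes 0.05 s, during which the arm holds its last target. There are 200 camera calls.

## Working session

There is one attempt and no reset: what is moved stays moved. The work goes in short steps, Python scripts to look and compute and a tool call to move; the robot and the scene stay as the last step left them, time stands still between calls to the robot, and variables do not carry over. Pictures are saved under pics/ and viewed, at most 10 in all, crops included, and the job is handed in when it is done.

Besides the shell and the picture viewer there is one more tool, called after "Emit:" by a JSON object that holds its "fn" and its "kwargs". servo_tool: Moves the arm, as the interface text tells. Its arguments: {"type":"object","properties":{"motion":{"type":"array"}},"required":["motion"]}

```bash
mkdir -p pics
cat > h.py <<'E'
import numpy as np, cv2, pickle
from bench import ctrl
def shot(n):
    o=ctrl.get_obs(); c=ctrl.camera(n); c['obs']=o; pickle.dump(c,open(f'{n}.pkl','wb')); return c
def world(c,u,v,d=None):
    """pixel -> world point (depth d) or (origin, dir)"""
    K=np.array([[c['fx'],0,c['cx']],[0,c['fy'],c['cy']],[0,0,1]])
    a=np.stack([np.ravel(u),np.ravel(v)],-1).astype(float).reshape(-1,1,2)
    p=cv2.undistortPoints(a,K,np.array([c['k1'],0,0,0.]))[:,0]
    r=np.c_[p,np.ones(len(p))]
    if 'R' in c: Rw=np.array(c['R']).T; t=-Rw@np.array(c['t'])
    else:
        w,x,y,z=c['obs']['eef_rot']
        from scipy.spatial.transform import Rotation as Ro
        T=np.eye(4);T[:3,:3]=Ro.from_quat([x,y,z,w]).as_matrix();T[:3,3]=c['obs']['eef_pos']
        T=T@np.array(c['hand_eye']);Rw=T[:3,:3];t=T[:3,3]
    if d is None: return t,r@Rw.T
    return t+(r*np.ravel(d)[:,None])@Rw.T
E
python3 - <<'E'
from h import *
ims=[]
for n in('scene','top'):
    c=shot(n); cv2.imwrite(f'pics/{n}0.png',c['pixels'][...,::-1])
print(ctrl.get_obs()); print(ctrl.tip_reach)
E
```

```text
{'time_s': 0.1, 'q': array([ 9.50656203e-01,  1.81485098e-01,  1.60785545e+00,  3.46543382e-05,
        1.35381965e+00, -2.06269541e-01]), 'dq': array([-0.00083457, -0.0004303 , -0.00276049, -0.00048917,  0.00185118,
       -0.0008578 ]), 'joint_efforts': array([ 7.00161982e-04, -4.45880485e+01, -3.52240419e+01, -1.66214422e-04,
        4.16098104e-03,  1.12585704e-05]), 'eef_pos': array([0.23093892, 0.52610818, 0.2554893 ]), 'eef_rot': array([-3.30213842e-04,  2.05465146e-01,  9.78664120e-01, -7.11012631e-04]), 'wrist_force': array([-0.70284919, -0.62570124, -0.37234467]), 'torque': array([0.02458679, 0.01524127, 0.0135039 ]), 'grasp_force': 0.0, 'opening': 0.9998276645660005}
0.025
```

View pics/scene0.png

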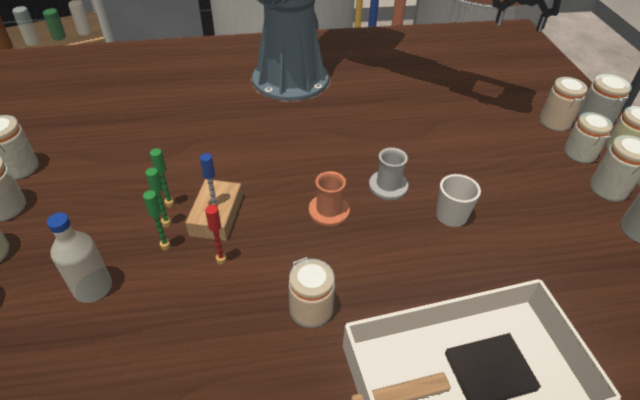

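View pics/top0.png

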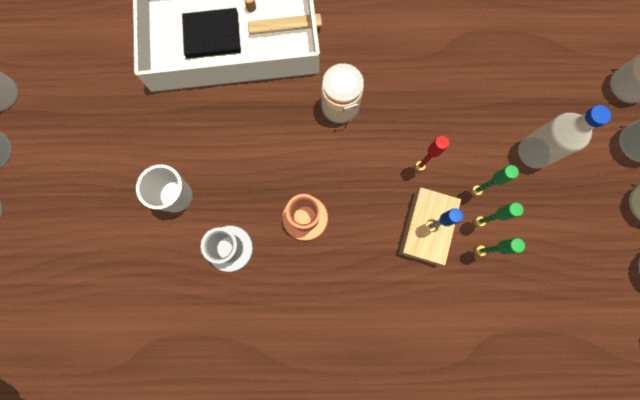

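The scene view shows the blue rod at (208,166) in its stand and the copper pot at (330,195), with green and red look-alikes around. In the top view the blue handle is at (452,217) and the copper pot's mouth is at (304,212).

Run:
```python
from h import *
C={n:pickle.load(open(n+'.pkl','rb')) for n in('scene','top')}
def tri(a,b):
    (t1,d1),(t2,d2)=a,b; d1=d1[0]/np.linalg.norm(d1[0]);d2=d2[0]/np.linalg.norm(d2[0])
    s=np.linalg.lstsq(np.c_[d1,-d2],t2-t1,rcond=None)[0]; p,q=t1+s[0]*d1,t2+s[1]*d2
    return (p+q)/2,np.linalg.norm(p-q)
for n,boxes in dict(scene=dict(blue=(195,145,222,185),cop=(300,165,360,228)),top=dict(blue=(435,203,470,232),cop=(278,188,335,244),green=(460,160,530,260),red=(410,130,455,178))).items():
    c=C[n];hsv=cv2.cvtColor(c['pixels'],cv2.COLOR_RGB2HSV)
    for k,(a,b,x,y) in boxes.items():
        V,U=np.mgrid[b:y,a:x]; h=hsv[b:y,a:x].astype(int); d=c['depth'][b:y,a:x]
        H,S,L=h[...,0],h[...,1],h[...,2]
        m={'blue':(H>100)&(H<130)&(S>120),'cop':((H<14)|(H>172))&(S>80)&(L>110),'green':(H>45)&(H<90)&(S>120),'red':((H<6)|(H>174))&(S>150)&(L>90)}[k]&(d>0)
        P=world(c,U[m],V[m],d[m]); 
        print(n,k,m.sum(),'zpct',np.percentile(P[:,2],[2,50,90,99]).round(3))
        if k=='blue' or k=='red':
            q=P[P[:,2]>np.percentile(P[:,2],95)-.006]; print('  top',q.min(0).round(4),q.max(0).round(4),q.mean(0).round(4))
        if k=='cop':
            for lo,hi in((.082,.1),(0.0,.013),(.013,.02)):
                q=P[(P[:,2]>lo)&(P[:,2]<hi)]
                if len(q)>3:
                    e=(q.min(0)+q.max(0))/2; A=np.c_[q[:,:2],np.ones(len(q))]; s=np.linalg.lstsq(A,(q[:,:2]**2).sum(1),rcond=None)[0]
                    print('  ',lo,len(q),'mid',e.round(4),'size',np.ptp(q,0).round(4),'circ',(s[:2]/2).round(4))
p,e=tri(world(C['scene'],208,158),world(C['top'],454,216));print('blue tri',p,e)
out=[cv2.resize(C[n]['pixels'][b:b+80,a:a+100,::-1],None,fx=4,fy=4,interpolation=cv2.INTER_CUBIC) for n,a,b in(('scene',165,145),('scene',285,155),('top',400,180),('top',260,175))]
cv2.imwrite('pics/crop.png',np.vstack([np.hstack(out[:2]),np.hstack(out[2:])])[:600])
# stand top points
c=C['top'];V,U=np.mgrid[190:265,400:462];d=c['depth'][190:265,400:462];P=world(c,U,V,d).reshape(-1,3)
q=P[(P[:,2]>.034)&(P[:,2]<.046)];print('stand',len(q),q[:,2].mean(),cv2.minAreaRect((q[:,:2]*1000).astype(np.float32)))
```

```text
scene blue 233 zpct [0.122 0.151 0.164 0.166]
  top [ 0.5086 -0.232   0.159 ] [ 0.5316 -0.211   0.1661] [ 0.522  -0.2212  0.1633]
scene cop 1686 zpct [-0.002  0.041  0.087  0.09 ]
   0.082 292 mid [0.5422 0.0189 0.087 ] size [0.0622 0.0619 0.01  ] circ [0.5431 0.0187]
   0.0 512 mid [0.5002 0.0253 0.0066] size [0.1733 0.1021 0.0128] circ [0.5199 0.0244]
   0.013 92 mid [0.5611 0.0198 0.0165] size [0.049  0.0796 0.0069] circ [0.5474 0.0211]
top blue 260 zpct [0.128 0.164 0.166 0.167]
  top [ 0.5068 -0.2315  0.1606] [ 0.5275 -0.2092  0.1675] [ 0.5172 -0.2198  0.1646]
top cop 2521 zpct [-0.002  0.001  0.085  0.091]
   0.082 309 mid [0.5398 0.0226 0.0871] size [0.0611 0.0583 0.0102] circ [0.5399 0.0212]
   0.0 989 mid [0.546  0.0173 0.0065] size [0.1126 0.1134 0.013 ] circ [0.5478 0.0165]
   0.013 190 mid [0.5317 0.0201 0.0165] size [0.0609 0.0847 0.007 ] circ [0.5344 0.0286]
top green 1051 zpct [0.036 0.143 0.151 0.152]
top red 360 zpct [0.    0.139 0.151 0.152]
  top [ 0.6311 -0.2242  0.1463] [ 0.6537 -0.2015  0.1527] [ 0.6422 -0.2125  0.1498]
blue tri [ 0.51714346 -0.21880616  0.15933603] 0.0031236306028315252
stand 2582 0.04005264701065925 ((517.9163208007812, -221.10317993164062), (81.29894256591797, 130.988037109375), 72.47318267822266)
```

View pics/crop.png

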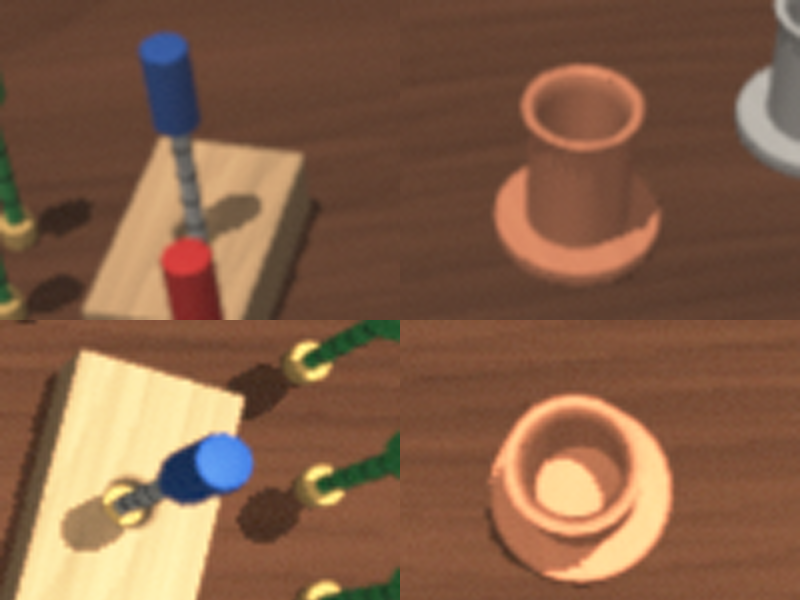

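The crops confirm the geometry. The blue handle's top is at about (0.518, -0.220, 0.165) and the pot is at about (0.541, 0.020). I'll go over the pot first to check it with the wrist camera.

Emit:
{"fn": "servo_tool", "kwargs": {"motion": [[[-3,-2,0,0,-1],[-6,-4,-1,0,-1],[-9.5,-6.5,-2,0,-1],[-13,-9,-2,0,-1],[-16.5,-11.5,-2,0,-1]]]}}

```text
time_s: 0.6
eef_pos: [0.3365, 0.3534, 0.2764]
eef_rot: [0.0, 0.205, 0.979, 0.0]
wrist_force: [0.2, 0.5, -1.2]
opening: 0.997
grasp_force: 0.0
```

Emit:
{"fn": "servo_tool", "kwargs": {"motion": [[[-3.5,-2.5,0,0,-1],[-7,-5,0,0,-1],[-10.5,-7.5,0,0,-1],[-14,-10,0,0,-1],[-17,-12,0,0,-1]]]}}

```text
time_s: 1.1
eef_pos: [0.444, 0.1746, 0.2761]
eef_rot: [-0.0, 0.206, 0.979, -0.0]
wrist_force: [-0.1, 0.2, -0.4]
opening: 1.001
grasp_force: 0.0
```

Emit:
{"fn": "servo_tool", "kwargs": {"motion": [[[-3.5,-2.5,0,0,-1],[-7,-5,0,0,-1],[-11,-7.5,0,0,-1],[-13.5,-9.5,0,0,-1],[-15.5,-10.5,0,0,-1]]]}}

```text
time_s: 1.6
eef_pos: [0.5436, 0.0157, 0.2757]
eef_rot: [-0.0, 0.207, 0.978, -0.0]
wrist_force: [-0.4, 0.3, -0.3]
opening: 1.003
grasp_force: 0.0
```

Run:
```python
from h import *
c=shot('wrist'); print(c['obs']['eef_pos'],c['obs']['time_s'],c['obs']['dq'].round(3)); print(np.array(c['hand_eye']).round(3),c['fx'])
cv2.imwrite('pics/w1.png',c['pixels'][...,::-1])
```

```text
[0.54361728 0.01571051 0.27574413] 1.6 [-0.249  0.303 -0.325  0.012  0.025 -0.257]
[[ 0.001 -0.956 -0.294  0.076]
 [ 1.     0.001  0.001  0.   ]
 [-0.001 -0.294  0.956 -0.118]
 [ 0.     0.     0.     1.   ]] 302.8484231592323
```

View pics/w1.png

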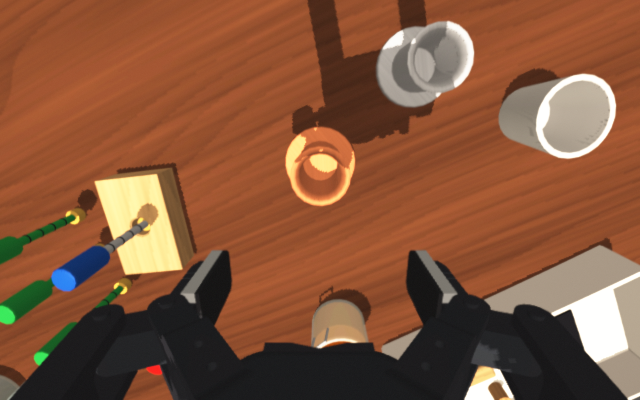

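The wrist view shows the copper pot's mouth at (322,182), the rod's handle top at (66,275) and its stem foot in the hole at (147,218). I'll measure both once the arm is at rest.

Run:
```python
from h import *
c=shot('wrist'); c=shot('wrist'); print(c['obs']['eef_pos'],abs(c['obs']['dq']).max())
V,U=np.mgrid[0:400,0:640];hsv=cv2.cvtColor(c['pixels'],cv2.COLOR_RGB2HSV).astype(int);H,S=hsv[...,0],hsv[...,1]
P=world(c,U,V,c['depth']).reshape(400,640,3)
b=(H>100)&(H<130)&(S>120)&(U<130)&(V>220)&(V<310); q=P[b];print('blue z',np.percentile(q[:,2],[2,50,98]))
for lo,hi in((.159,.172),(.12,.158)):
  k=q[(q[:,2]>lo)&(q[:,2]<hi)];print(len(k),((k.min(0)+k.max(0))/2).round(4),np.ptp(k,axis=0).round(4),k.mean(0).round(4))
w=(U>270)&(U<370)&(V>115)&(V<215)
for lo,hi in((.082,.096),):
  k=P[w&(P[...,2]>lo)&(P[...,2]<hi)];print('lip',len(k),((k.min(0)+k.max(0))/2).round(4),np.ptp(k,axis=0).round(4),np.median(k[:,2]))
k=P[(U>310)&(U<335)&(V>155)&(V<170)];print('well bottom z',np.median(k[:,2]))
w=(U>90)&(U<200)&(V>165)&(V<280);k=P[w&(P[...,2]>.034)&(P[...,2]<.046)];print('stand',k[:,2].mean(),cv2.minAreaRect((k[:,:2]*1000).astype(np.float32)))
# stem points
s=(U>100)&(U<150)&(V>210)&(V<260);
for z in(.05,.07,.09,.105):
  k=P[s&(abs(P[...,2]-z)<.006)];print(z,len(k),k.mean(0).round(4) if len(k) else '')
```

```text
[0.54410569 0.01568867 0.27566595] 0.048180502028365046
blue z [0.11922595 0.15299314 0.16584069]
533 [ 0.5174 -0.2208  0.163 ] [0.0233 0.0249 0.0076] [ 0.5165 -0.2183  0.164 ]
761 [ 0.5166 -0.2131  0.139 ] [0.0218 0.0123 0.038 ] [ 0.5156 -0.2116  0.1405]
lip 1409 [0.5393 0.02   0.0873] [0.062  0.062  0.0105] 0.08934707064742453
well bottom z 0.015321924806078052
stand 0.039828619319435904 ((517.4876708984375, -221.16456604003906), (82.73314666748047, 131.45208740234375), 72.72938537597656)
0.05 51 [ 0.5161 -0.2173  0.0496]
0.07 69 [ 0.5164 -0.2173  0.0699]
0.09 69 [ 0.5165 -0.2172  0.0904]
0.105 79 [ 0.5167 -0.2175  0.1038]
```

Emit:
{"fn": "servo_tool", "kwargs": {"motion": [[[-1.4,-4.6,0,0,-0.5],[-2.8,-9.2,0,0,-0.5],[-4.2,-13.8,0,0,-0.5],[-5.6,-18.4,0,0,-0.5],[-7.1,-22.7,0,0,-0.5]]]}}

```text
time_s: 2.25
eef_pos: [0.5161, -0.2184, 0.2763]
eef_rot: [-0.0, 0.205, 0.979, 0.0]
wrist_force: [0.6, -0.1, 0.3]
opening: 0.748
grasp_force: 0.0
```

Emit:
{"fn": "servo_tool", "kwargs": {"motion": [[[0,0,0.5,0,-0.5],[0,0,2,0,-0.5],[0,0,4,0,-0.5],[0,0,4,0,-0.5],[0,0,4,0,-0.5]]]}}

```text
time_s: 2.75
eef_pos: [0.5167, -0.2161, 0.2355]
eef_rot: [-0.001, 0.204, 0.979, 0.001]
wrist_force: [0.8, -0.3, 0.6]
opening: 0.75
grasp_force: 0.0
```

```bash
cat > e.py <<'E'
from h import *
import sys
from scipy.spatial.transform import Rotation as Ro
g=np.array(eval(sys.argv[1])); o=ctrl.get_obs(); w,x,y,z=o['eef_rot']
R=Ro.from_quat([x,y,z,w]).as_matrix()
print('pos',o['eef_pos'].round(4),'axis',R[:,2].round(4),'move cm',(R.T@(g-o['eef_pos'])*100).round(2),'F',o['wrist_force'].round(1),'op',o['opening'],'t',o['time_s'])
E
python3 e.py .5172,-.2206,.147
```

```text
pos [ 0.5167 -0.2161  0.2355] axis [-0.0016  0.0015 -1.    ] move cm [-0.25 -0.4   8.85] F [ 0.8 -0.3  0.6] op 0.7498761130906838 t 2.75
```

Emit:
{"fn": "servo_tool", "kwargs": {"motion": [[[-0.2,-0.4,1.5,0,-0.5],[-0.2,-0.4,3,0,-0.5],[-0.2,-0.4,4.5,0,-0.5],[-0.2,-0.4,5,0,-0.5],[-0.2,-0.4,5,0,-0.5]]]}}

```text
time_s: 3.25
eef_pos: [0.5163, -0.2222, 0.1846]
eef_rot: [-0.001, 0.206, 0.979, 0.001]
wrist_force: [0.7, -0.8, 0.9]
opening: 0.747
grasp_force: 0.0
```

```bash
python3 e.py .5172,-.2206,.147; python3 -c "
from h import *
c=shot('wrist');cv2.imwrite('pics/w2.png',c['pixels'][...,::-1])"
```

```text
pos [ 0.5163 -0.2222  0.1846] axis [-0.0024  0.0018 -1.    ] move cm [-0.03  0.18  3.76] F [ 0.7 -0.8  0.9] op 0.7471480090148171 t 3.25
```

View pics/w2.png

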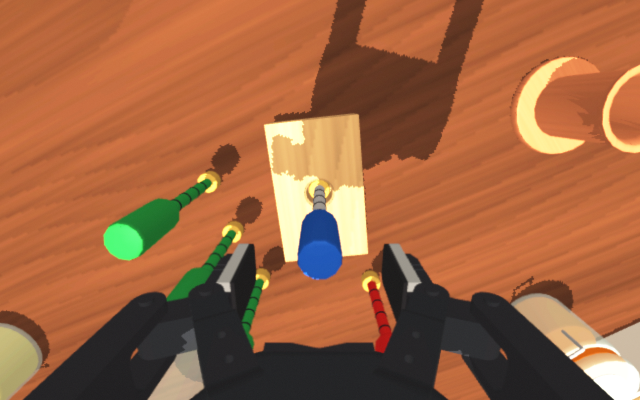

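The handle is centred between the fingers at column 320, but a green look-alike stands near the left finger at (190,285). I'll check that clearance before going down.

Run:
```python
from h import *
c=pickle.load(open('top.pkl','rb'));hsv=cv2.cvtColor(c['pixels'],cv2.COLOR_RGB2HSV).astype(int)
V,U=np.mgrid[0:400,0:640];P=world(c,U,V,c['depth']).reshape(400,640,3)
m=(hsv[...,0]>45)&(hsv[...,0]<90)&(hsv[...,1]>120)&(P[...,2]>.145)
n,l=cv2.connectedComponents(m.astype(np.uint8))
X=np.array([-.914,.405]);Y=np.array([.405,.914])
for i in range(1,n):
    k=P[l==i]
    if len(k)>20: p=(k.min(0)+k.max(0))[:2]/2; d=p-[.517,-.2206]; print(p.round(3),'tool x,y',(d@X).round(3),(d@Y).round(3))
```

```text
[ 0.591 -0.323] tool x,y -0.109 -0.064
[ 0.484 -0.171] tool x,y 0.05 0.032
[ 0.47 -0.32] tool x,y 0.002 -0.11
```

Clear: the nearest green handle is over 70 mm along the closing line and the finger backs reach about 47 mm. Nothing in the picture matches the point at (0.484, -0.171), so I'm treating it as noise.

Emit:
{"fn": "servo_tool", "kwargs": {"motion": [[[0,0.1,1,0,-0.5],[0,0.1,2,0,-0.5],[0,0.1,3,0,-0.5],[0,0.1,3.7,0,-0.5],[0,0.1,3.7,0,-0.5]]]}}

```text
time_s: 3.8
eef_pos: [0.5167, -0.2212, 0.1476]
eef_rot: [-0.001, 0.205, 0.979, 0.001]
wrist_force: [0.4, -0.1, -0.0]
opening: 0.752
grasp_force: 0.0
```

```bash
python3 e.py .5172,-.2206,.147
```

```text
pos [ 0.5167 -0.2212  0.1476] axis [-0.0023  0.0016 -1.    ] move cm [-0.02  0.08  0.06] F [ 0.4 -0.1 -0. ] op 0.7519787830212568 t 3.8
```

Emit:
{"fn": "servo_tool", "kwargs": {"motion": [[[0,0.05,0,0,0],[0,0.05,0,0,1],[0,0.05,0,0,1],[0,0.05,0,0,1],[0,0.05,0,0,1]]]}}

```text
time_s: 4.3
eef_pos: [0.5181, -0.2217, 0.15]
eef_rot: [0.001, 0.205, 0.979, -0.0]
wrist_force: [-0.2, -0.4, 2.5]
opening: 0.266
grasp_force: 58.8
```

Emit:
{"fn": "servo_tool", "kwargs": {"motion": [[[0,0,0,0,1],[0,0,0,0,1],[0,0,-0.3,0,1],[0,0,-0.7,0,1],[0,0,-1.2,0,1]]]}}

```text
time_s: 4.8
eef_pos: [0.5171, -0.2208, 0.1607]
eef_rot: [-0.001, 0.205, 0.979, 0.0]
wrist_force: [0.7, 0.4, -2.1]
opening: 0.267
grasp_force: 58.8
```

```bash
python3 e.py .5172,-.2206,.28
```

```text
pos [ 0.5171 -0.2208  0.1607] axis [-0.0016  0.0012 -1.    ] move cm [  0.02   0.03 -11.93] F [ 0.7  0.4 -2.1] op 0.2666483595652304 t 4.8
```

Emit:
{"fn": "servo_tool", "kwargs": {"motion": [[[0,0,-2,0,1],[0,0,-4.5,0,1],[0,0,-7,0,1],[0,0,-9.5,0,1],[0,0,-11,0,1]]]}}

```text
time_s: 5.3
eef_pos: [0.5182, -0.2216, 0.2736]
eef_rot: [0.001, 0.205, 0.979, -0.0]
wrist_force: [0.8, -0.2, -1.7]
opening: 0.262
grasp_force: 59.0
```

```bash
python3 e.py .5405,.02,.27
```

```text
pos [ 0.5182 -0.2216  0.2736] axis [ 0.002  -0.0014 -1.    ] move cm [ 7.67 23.02  0.33] F [ 0.8 -0.2 -1.7] op 0.26232276017675255 t 5.3
```

Emit:
{"fn": "servo_tool", "kwargs": {"motion": [[[0.8,2.5,0,0,1],[2,6,0,0,1],[3.2,9.5,0,0,1],[4.4,13,0,0,1],[5.5,16.5,0,0,1]]]}}

```text
time_s: 5.8
eef_pos: [0.5332, -0.0466, 0.2709]
eef_rot: [-0.0, 0.206, 0.979, 0.0]
wrist_force: [1.8, 0.2, -2.4]
opening: 0.263
grasp_force: 59.1
```

Emit:
{"fn": "servo_tool", "kwargs": {"motion": [[[1,3,0,0,1],[1.8,5,0,0,1],[2.2,6.5,0,0,1],[2.2,6.5,0,0,1],[2.2,6.5,0,0,1]]]}}

```text
time_s: 6.3
eef_pos: [0.5396, 0.0199, 0.271]
eef_rot: [-0.0, 0.205, 0.979, -0.0]
wrist_force: [-0.7, 0.1, -2.2]
opening: 0.263
grasp_force: 59.2
```

```bash
python3 e.py .5405,.02,.25
python3 - <<'E'
from h import *
for n in('scene','top','wrist'):
    c=shot(n)
    im=c['pixels'][...,::-1]
    if n=='wrist': a=im[60:400,160:480]
    if n=='scene': s=cv2.resize(im[80:240,260:420],(340,340),interpolation=cv2.INTER_CUBIC)
    # stem/foot points below handle
    if n!='wrist': continue
    V,U=np.mgrid[0:400,0:640];P=world(c,U,V,c['depth']).reshape(400,640,3);w=(U>285)&(U<355)
    for z in(.135,.145,.15,.155,.17,.19,.21,.225,.235):
        k=P[w&(abs(P[...,2]-z)<.004)]
        k=k[np.hypot(k[:,0]-.5405,k[:,1]-.02)<.03] if len(k) else k
        print(n,z,len(k),((k.min(0)+k.max(0))/2).round(4) if len(k) else '',np.ptp(k,axis=0).round(4) if len(k) else '')
cv2.imwrite('pics/w3.png',np.hstack([a,s]))
E
```

```text
pos [0.5396 0.0199 0.271 ] axis [-5.e-04 -5.e-04 -1.e+00] move cm [-0.08  0.04  2.1 ] F [-0.7  0.1 -2.2] op 0.2630815203447964 t 6.3
wrist 0.135 12 [0.5326 0.0215 0.1379] [0.007  0.0158 0.0021]
wrist 0.145 64 [0.537  0.02   0.1451] [0.0166 0.0195 0.0078]
wrist 0.15 260 [0.5382 0.02   0.1497] [0.0189 0.0195 0.0075]
wrist 0.155 57 [0.5373 0.0198 0.1549] [0.0146 0.0152 0.0079]
wrist 0.17 50 [0.537  0.0207 0.17  ] [0.0076 0.009  0.0079]
wrist 0.19 57 [0.5366 0.0204 0.19  ] [0.0063 0.0093 0.0079]
wrist 0.21 71 [0.537  0.0207 0.21  ] [0.007  0.0085 0.0079]
wrist 0.225 14 [0.535  0.0225 0.2218] [0.0027 0.0047 0.0015]
wrist 0.235 10 [0.5316 0.0255 0.2383] [0.0084 0.0116 0.0009]
```

View pics/w3.png

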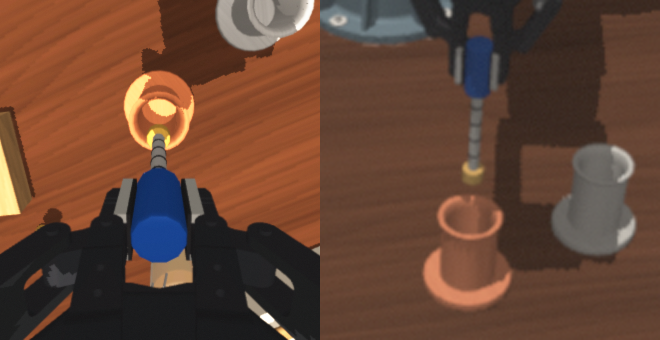

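The rod hangs upright and centred over the pot: foot at about (0.539, 0.020), underside at z ≈ 0.138. I'll lower it.

Emit:
{"fn": "servo_tool", "kwargs": {"motion": [[[0,0,1,0,1],[0,0,2.5,0,1],[0,0,4,0,1],[0,0,5,0,1],[0,0,5.5,0,1]]]}}

```text
time_s: 6.95
eef_pos: [0.5386, 0.0203, 0.214]
eef_rot: [-0.002, 0.205, 0.979, -0.0]
wrist_force: [0.1, 0.3, -2.4]
opening: 0.269
grasp_force: 59.2
```

```bash
python3 e.py .5405,.02,.149
```

```text
pos [0.5386 0.0203 0.214 ] axis [-3.2e-03  6.0e-04 -1.0e+00] move cm [-0.2   0.05  6.5 ] F [ 0.1  0.3 -2.4] op 0.2689937498217488 t 6.95
```

Emit:
{"fn": "servo_tool", "kwargs": {"motion": [[[-0.1,0,1.2,0,1],[-0.1,0,2.5,0,1],[-0.1,0,3.8,0,1],[-0.1,0,5,0,1],[-0.1,0,5.5,0,1]]]}}

```text
time_s: 7.45
eef_pos: [0.5397, 0.02, 0.1594]
eef_rot: [-0.001, 0.205, 0.979, -0.0]
wrist_force: [0.1, -0.6, -1.8]
opening: 0.266
grasp_force: 59.2
```

Emit:
{"fn": "servo_tool", "kwargs": {"motion": [[[0,0,0.1,0,1],[0,0,0.2,0,1],[0,0,0.3,0,1],[0,0,0.4,0,1],[0,0,0.5,0,1]]]}}

```text
time_s: 7.95
eef_pos: [0.5408, 0.0198, 0.1566]
eef_rot: [0.0, 0.205, 0.979, -0.0]
wrist_force: [0.1, 0.0, -1.9]
opening: 0.266
grasp_force: 59.2
```

Emit:
{"fn": "servo_tool", "kwargs": {"motion": [[[0,0,0.1,0,1],[0,0,0.2,0,1],[0,0,0.3,0,1],[0,0,0.4,0,1],[0,0,0.4,0,1]]]}}

```text
time_s: 8.45
eef_pos: [0.5405, 0.0199, 0.1521]
eef_rot: [-0.0, 0.205, 0.979, -0.0]
wrist_force: [-0.7, -1.1, -2.4]
opening: 0.27
grasp_force: 59.2
```

Emit:
{"fn": "servo_tool", "kwargs": {"motion": [[[0,0,0.05,0,1],[0,0,0.1,0,1],[0,0,0.15,0,1],[0,0,0.2,0,1],[0,0,0.2,0,1]]]}}

```text
time_s: 8.95
eef_pos: [0.5405, 0.0198, 0.1502]
eef_rot: [-0.0, 0.205, 0.979, -0.0]
wrist_force: [0.0, 0.1, -2.1]
opening: 0.264
grasp_force: 59.2
```

Emit:
{"fn": "servo_tool", "kwargs": {"motion": [[[0,0,0.05,0,1],[0,0,0.1,0,1],[0,0,0.1,0,1]]]}}

```text
time_s: 9.25
eef_pos: [0.541, 0.0197, 0.15]
eef_rot: [0.0, 0.205, 0.979, -0.0]
wrist_force: [-0.8, -0.5, 4.7]
opening: 0.264
grasp_force: 59.8
```

Emit:
{"fn": "servo_tool", "kwargs": {"motion": [[[0,0,0.05,0,1],[0,0,0.1,0,1],[0,0,0.1,0,1]]]}}

```text
time_s: 9.55
eef_pos: [0.5414, 0.0196, 0.1499]
eef_rot: [0.001, 0.205, 0.979, -0.0]
wrist_force: [-3.2, -0.6, 10.6]
opening: 0.264
grasp_force: 60.5
```

Bottomed out: force is rising while z holds. I'll ease off slightly and hold.

Emit:
{"fn": "servo_tool", "kwargs": {"motion": [[[0,0,-0.04,0,1],[0,0,-0.04,0,1],[0,0,-0.04,0,1],[0,0,-0.04,0,1],[0,0,-0.04,0,1]]]}}

```text
time_s: 10.05
eef_pos: [0.5412, 0.0197, 0.15]
eef_rot: [0.001, 0.205, 0.979, -0.0]
wrist_force: [-2.4, 0.3, 7.8]
opening: 0.265
grasp_force: 60.4
```

```bash
python3 e.py .5405,.02,.149
python3 - <<'E'
from h import *
a=[cv2.resize(shot(n)['pixels'][y:y+100,x:x+100,::-1],(390,390),interpolation=cv2.INTER_CUBIC) for n,x,y in(('scene',280,125),('top',255,160))]
cv2.imwrite('pics/p4.png',np.hstack(a)); print(ctrl.get_obs()['wrist_force'])
E
```

```text
pos [0.5412 0.0197 0.15  ] axis [ 1.5e-03 -4.0e-04 -1.0e+00] move cm [0.08 0.   0.1 ] F [-2.4  0.3  7.8] op 0.2652507825942938 t 10.05
[-3.03015553 -0.54388506  7.80826683]
```

View pics/p4.png

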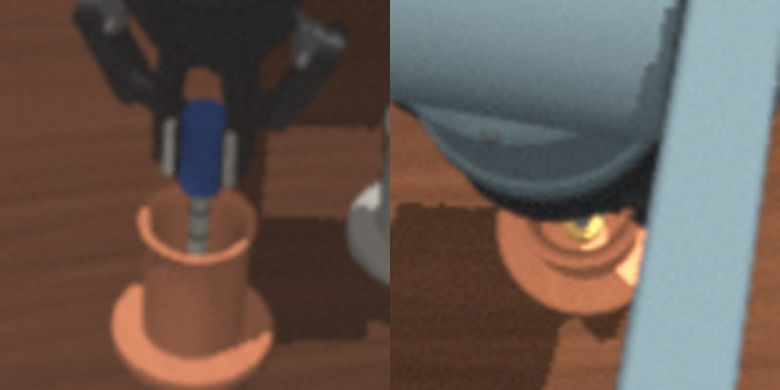

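The scene crop shows the rod upright in the well, handle at (203,148) clear of the lip. I'll hold at about 8 N.

Emit:
{"fn": "servo_tool", "kwargs": {"motion": [[[0,0,0,0,1],[0,0,0,0,1],[0,0,0,0,1],[0,0,0,0,1],[0,0,0,0,1]]]}}

```text
time_s: 10.65
eef_pos: [0.5412, 0.0197, 0.15]
eef_rot: [0.001, 0.205, 0.979, -0.0]
wrist_force: [-2.8, -0.7, 8.7]
opening: 0.266
grasp_force: 60.4
```

Emit:
{"fn": "servo_tool", "kwargs": {"motion": [[[0,0,0,0,1],[0,0,0,0,1],[0,0,0,0,1],[0,0,0,0,1],[0,0,0,0,1]]]}}

```text
time_s: 11.15
eef_pos: [0.5412, 0.0197, 0.15]
eef_rot: [0.001, 0.205, 0.979, -0.0]
wrist_force: [-1.7, -0.6, 8.2]
opening: 0.266
grasp_force: 60.4
```

Emit:
{"fn": "servo_tool", "kwargs": {"motion": [[[0,0,0,0,1],[0,0,0,0,1],[0,0,0,0,1],[0,0,0,0,1],[0,0,0,0,1]]]}}

```text
time_s: 11.65
eef_pos: [0.5412, 0.0197, 0.1499]
eef_rot: [0.001, 0.205, 0.979, -0.0]
wrist_force: [-2.4, -0.3, 7.5]
opening: 0.269
grasp_force: 60.4
```

Emit:
{"fn": "servo_tool", "kwargs": {"motion": [[[0,0,0,0,1],[0,0,0,0,1],[0,0,0,0,1],[0,0,0,0,1],[0,0,0,0,1]]]}}

```text
time_s: 12.15
eef_pos: [0.5412, 0.0197, 0.15]
eef_rot: [0.001, 0.205, 0.979, -0.0]
wrist_force: [-3.4, 0.6, 7.3]
opening: 0.268
grasp_force: 60.4
```

Emit:
{"fn": "servo_tool", "kwargs": {"motion": [[[0,0,0,0,1],[0,0,0,0,1],[0,0,0,0,1],[0,0,0,0,1],[0,0,0,0,1]]]}}

```text
time_s: 12.65
eef_pos: [0.5412, 0.0197, 0.1499]
eef_rot: [0.001, 0.205, 0.979, -0.0]
wrist_force: [-3.6, 0.6, 9.6]
opening: 0.268
grasp_force: 60.4
```

Emit:
{"fn": "servo_tool", "kwargs": {"motion": [[[0,0,-0.06,0,1],[0,0,-0.06,0,-0.2],[0,0,-0.06,0,-0.2],[0,0,-0.06,0,-0.5],[0,0,-0.06,0,-0.6]]]}}

```text
time_s: 13.15
eef_pos: [0.5405, 0.0198, 0.1491]
eef_rot: [-0.0, 0.205, 0.979, -0.0]
wrist_force: [0.5, -0.3, -0.4]
opening: 0.799
grasp_force: 0.0
```

Emit:
{"fn": "servo_tool", "kwargs": {"motion": [[[0,0,-0.5,0,-0.6],[0,0,-1.5,0,-0.6],[0,0,-3,0,-0.6],[0,0,-4.5,0,-0.6],[0,0,-6,0,-0.6]]]}}

```text
time_s: 13.65
eef_pos: [0.5408, 0.0198, 0.2109]
eef_rot: [0.0, 0.205, 0.979, 0.0]
wrist_force: [0.3, -0.2, -0.6]
opening: 0.803
grasp_force: 0.0
```

Emit:
{"fn": "servo_tool", "kwargs": {"motion": [[[0,0,-2,0,-0.6],[0,0,-4,0,-0.6],[0,0,-6,0,-0.6],[0,0,-6,0,-0.6],[0,0,-6,0,-0.6]]]}}

```text
time_s: 14.15
eef_pos: [0.5408, 0.0198, 0.2699]
eef_rot: [0.001, 0.205, 0.979, -0.0]
wrist_force: [0.2, -0.6, -1.5]
opening: 0.799
grasp_force: 0.0
```

Run:
```python
from h import *
i=[shot(n)['pixels'][...,::-1] for n in('scene','wrist')]
cv2.imwrite('pics/p5.png',np.hstack([cv2.resize(i[0][100:280,180:500],(400,225)),cv2.resize(i[1],(360,225))]))
```

```text
(no output)
```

View pics/p5.png

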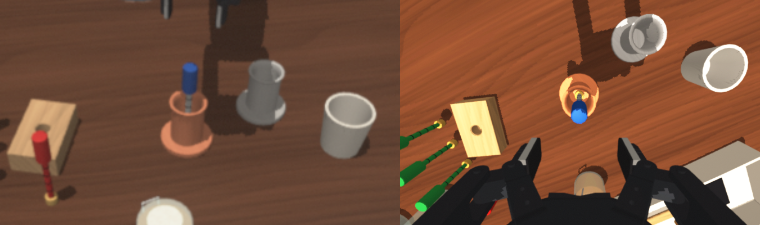

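The rod stands upright in the copper pot, with its handle at (190,78) in the scene crop. The stand is empty, both pots and the cup look undisturbed, and the gripper is clear.

```bash
python3 -c "
from bench import ctrl
print(ctrl.hand_in())"
```

```text
the job is handed in; nothing more can be done
None
```

The blue dip rod was lowered to the bottom of the copper pot, held upright there at about 8 N for over 2.5 s and released; it was left standing in the pot with the gripper clear, and I handed the job in at about 14 s on the robot's clock.

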